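# Lay out the harness inspector's kit drawer

## Robot

A 6-joint arm with a two-finger parallel gripper is mounted at the origin on the work surface. World frame = base frame: x ahead of the robot, y to its left, z up, the work surface at z = 0. Lengths are in m, angles in degrees, forces in N, time in s.
With the tool pointing down it reaches from about 0.25 to 0.725 m from the base axis. Payload 9.7 kg.
Tool frame: the origin (TCP) lies at the very end of the fingers, on their centre line; the grasp point (between the pads) lies 19 mm behind it; y points along the fingers, x is the direction in which the jaws open and shut, and the axes are right-handed (so a half turn about y gives the same grasp; the last joint's range is limited). The gripper opens to 85 mm and grips with 20 to 120 N. Pads are 22 mm wide; open, the fingers measure 114 mm over their backs; the gripper's body (76 mm by 85 mm) begins 54 mm behind the grasp point. The pads swing forward as they close: fully open they stand 13 mm farther back than shut.
Start: joints at [-66.578, 4.979, 10.078, 95.1, 0, 90], TCP at [0.219, -0.505, 0.231] pointing down, gripper open.
Joint ranges: [-179.16, 179.16], [-48.56, 103.87], [-65.8, 70.77], [-126.05, 130.52], [-82.76, 87.17], [-180, 180]. Speed limits (degrees/s): [127.2, 127.2, 147.25, 180, 180, 180].

## Interface

Orientations are given as [roll, pitch, yaw] about the fixed x, y, z axes, in that order (R = Rz(yaw) Ry(pitch) Rx(roll)).
In Python, from workcell import bot gives the robot as it stands.
- The arm moves only by the shell command python3 -m jog 'ROWS' [FORCE]. ROWS is JSON, a list of rows, each a list of 7 numbers: the closure, from 0 (fully open) to 1 (shut), then the shift along the world's x, y, z in units of 25 mm (1.0 is 25 mm), then the turn, a rotation vector about the world's x, y, z in units of 5 degrees (1.0 is 5 degrees). A call has 1 to 5 rows; each row is the pose to reach, as a shift and turn from the pose commanded when the call began; what a row does not reach only later rows make up. A row lasts 1/10 s, in which the tool goes at most 50 mm and 8.59 degrees, less where a joint would pass 70% of its speed; a pose out of reach is approached as far as the arm can. A call with a gripper value outside its range is refused whole. The fingers move at their own pace and stop on an object; FORCE is the grip in N (left out, the last holds). Time passes only in rows, so rows that repeat a pose let the fingers close. It gives the time, the measured TCP pose, the force and the opening at its end, in the units of the state.
- bot.get_obs(): the state, without advancing time (a new reading comes with each control period).
- bot.camera(name): name is "side" or "top" or "wrist"; returns (picture, depth): 420x560x3 uint8, red, green, blue; 420x560 float32, m along the optical axis (not along the pixel's ray), 0 where there is no reading.
- bot.camera_model(name): a dict with "fx", "fy", "cx", "cy" (pixels), "rvec" (rotation vector, rad) and "tvec" (3), from world to camera coordinates, as OpenCV has them; the wrist camera has in their place "tool_from_camera" (4x4, takes a point from camera to tool coordinates, whose origin is the TCP and whose axes are the tool frame's). Camera axes: x right, y down, z forward; pixel columns grow to the right and rows downward; lengths in m; the calibration is good to about 2 mm. A picture is of the moment at which its call begins: read the wrist's pose just before it. camera_model takes no time and is no camera call.
- bot.job_done(): hands the job in, once; it reports no verdict.
Trained networks look in the newest picture that a camera, given by its name, has taken for a name from the list of things; names that differ only in an ending like _2 or _b are one class to them, and where a whole thing is asked for, a point or a joint stands for the part that bears it (a point fixed in the world has none). Each returns a list of dicts, best first, with "conf" (0 to 1); they miss things now and then, are a little off and sometimes report something else, mostly with a low value. They report only what shows in the picture. A call takes as long as a camera call.
- bot.regions_of(camera, label): "pixels" (420x560 bool, what is visible of it) and "point" ([row, column] in pixels, amid what is visible of it).
The state is a dict: "time": time; "q": joint angles; "qd": joint speeds; "joint_efforts": joint torques, N m; "ee_pos": TCP position; "tcp_rot": TCP orientation; "wrist_force": force on the tool from outside, world axes, zero at the start; "torque": the same for the moment, N m; "opening": finger opening in m.
Only numpy, scipy, OpenCV 4.12 (cv2) and the standard library are available. Lean on these libraries where they do the work, as an engineer would, in place of code of your own. Each camera call takes 0.05 s, during which the arm holds its last target. There are 200 camera calls.

## Task

Set out the inspector's kit at the cable-test bench: pull the blue-fronted kit drawer out to its stop and leave it there, take the white test coupler left in it and set it flat, sockets up, in the middle of the orange board. Lay every kit instrument that is on the bench flat in its own lane in order of use, from the left as you face the drawer: blue tweezers, red probe, yellow pick, orange spatula, white-handled mirror (the lane tags have the same colours), each along the middle of its lane with its working end towards the back of the drawer. Leave the lanes of missing instruments empty, and leave the screwdriver and everything else on the bench where it is.

Things in the scene. Friction and masses are not known exactly. Their poses are not given: they have to be found in the camera images.
- kit_drawer (a joint): Pull-out, in m, of the blue-fronted drawer of a low grey steel cabinet fixed to the bench (240 deep, 300 wide, flat top 80 high, papers on it): 0 shut, 0.185 at its stop; may start up to 0.02 ajar. It slides level, along its lanes' -x, towards the robot, with about 1.5 N of friction, and stays where it is left
- drawer_handle (a point): Middle of the drawer's bar handle: a level steel bar 11 thick and 100 long across the drawer (along the lanes' y), 55 above the bench, its axis 45 in front of the drawer's front face; it moves with the drawer. The front panel is 15 thick and reaches 71 above the bench
- lane1 (a point): Lane 1, leftmost as the robot faces the drawer, blue tag, for the tweezers. Point on its floor, where the handle's middle goes, 20 above the bench; moves with the drawer; axes turn with the cabinet (x along the lane to the back). Lane 48 wide (y) between ribs 4 thick, 10 high, or side walls 29 high; it runs 59 from the point to the front wall, 134 to the back (last 14 always under the cabinet)
- lane2 (a point): Lane 2, second from the left, red tag, for the probe. Point on its floor, where the handle's middle goes, 20 above the bench; moves with the drawer; axes turn with the cabinet (x along the lane to the back). Lane 48 wide (y) between ribs 4 thick, 10 high, or side walls 29 high; it runs 59 from the point to the front wall, 134 to the back (last 14 always under the cabinet)
- lane3 (a point): Lane 3, the middle one, yellow tag, for the pick. Point on its floor, where the handle's middle goes, 20 above the bench; moves with the drawer; axes turn with the cabinet (x along the lane to the back). Lane 48 wide (y) between ribs 4 thick, 10 high, or side walls 29 high; it runs 59 from the point to the front wall, 134 to the back (last 14 always under the cabinet)
- lane4 (a point): Lane 4, fourth from the left, orange tag, for the spatula. Point on its floor, where the handle's middle goes, 20 above the bench; moves with the drawer; axes turn with the cabinet (x along the lane to the back). Lane 48 wide (y) between ribs 4 thick, 10 high, or side walls 29 high; it runs 59 from the point to the front wall, 134 to the back (last 14 always under the cabinet)
- lane5 (a point): Lane 5, rightmost, white tag, for the mirror. Point on its floor, where the handle's middle goes, 20 above the bench; moves with the drawer; axes turn with the cabinet (x along the lane to the back). Lane 48 wide (y) between ribs 4 thick, 10 high, or side walls 29 high; it runs 59 from the point to the front wall, 134 to the back (last 14 always under the cabinet)
- tweezers: Tweezers: two blue-coated arms with steel points, grip part 100 long (along x), 20 wide (y), 14 high (z); the steel points go on 50 beyond it, 12 wide and 7 high. 150 long in all, about 45 g. Origin at the middle of the handle or grip, at half its height; x points to the working end. Lies flat on the bench at the start; may be absent
- tweezers_tip (a point): Working end of the tweezers, on its axis 100 from its origin along its x
- probe: Test probe: red handle 100 long (along x), 22 wide (y), 16 high (z), then a black collar and a thin steel needle, together 50 long, 10 wide at most. 150 long in all, about 45 g. Origin at the middle of the handle or grip, at half its height; x points to the working end. Lies flat on the bench at the start; may be absent
- probe_tip (a point): Working end of the probe, on its axis 100 from its origin along its x
- pick: Terminal pick: yellow handle 100 long (along x), 22 wide (y), 16 high (z), then a thin steel shank 50 long, hooked at its end. 150 long in all, about 45 g. Origin at the middle of the handle or grip, at half its height; x points to the working end. Lies flat on the bench at the start; may be absent
- pick_tip (a point): Working end of the pick, on its axis 100 from its origin along its x
- spatula: Spatula: orange handle 100 long (along x), 22 wide (y), 16 high (z), then a steel blade, together 50 long and 16 wide. 150 long in all, about 45 g. Origin at the middle of the handle or grip, at half its height; x points to the working end. Lies flat on the bench at the start; may be absent
- spatula_tip (a point): Working end of the spatula, on its axis 100 from its origin along its x
- mirror: Inspection mirror: white handle 100 long (along x), 22 wide (y), 16 high (z), then a thin stem and a round mirror 28 across, together 50 long. 150 long in all, about 45 g. Origin at the middle of the handle or grip, at half its height; x points to the working end. Lies flat on the bench at the start; may be absent
- mirror_tip (a point): Working end of the mirror, on its axis 100 from its origin along its x
- coupler: White test coupler block with five black sockets on top, 40 (its x) x 110 (its y) x 22 high, about 120 g, left in the drawer, where it lies flat on the lane ribs (underside 30 above the bench), its length roughly across the lanes; hidden until the drawer is pulled. Origin at the centre of its underside
- board: Orange board fixed flat on the bench to the robot's right, 120 (its x) x 170 (its y), 6 thick: the coupler's place. Origin at the centre of its underside
- screwdriver: Screwdriver, black handle, 150 long, lying on the bench near the instruments; not part of the kit
- tape: Black roll of tape lying flat, 90 across, 24 high; bystander
- cleaner: White bottle with a red cap, 56 across, 130 high; bystander
- mug: Blue mug, 80 across, 90 high; bystander
- meter: Yellow hand meter lying flat, 150 x 75 x 36; bystander

How it is judged (in metres and radians):
On the way:
1. the kit drawer is pulled out to its stop (value of joint kit_drawer above 0.175 m), for 0.2 s.
At the end, for the whole second after the job is handed in: Drawer within 10 mm of its stop; coupler flat on the board, within 35 mm of its centre; each instrument present at rest in its lane: handle within 18 mm of the centre line, 3-13 mm up; tip within 22 mm of the line, under 18 mm up, 55-140 mm behind the lane point (value of joint kit_drawer above 0.175 m and horizontal distance between coupler and board below 0.035 m and angle between coupler's own z axis and vertical below 0.1 rad and z of coupler in the frame of board between 0.003 and 0.01 m and linear speed of each of coupler, tweezers, probe, pick, spatula, mirror below 0.03 m/s and y of tweezers in the frame of lane1 between -0.018 and 0.018 m and y of tweezers_tip in the frame of lane1 between -0.022 and 0.022 m and x of tweezers in the frame of lane1 above -0.045 m and x of tweezers_tip in the frame of lane1 between 0.055 and 0.14 m and z of tweezers in the frame of lane1 between 0.003 and 0.013 m and z of tweezers_tip in the frame of lane1 below 0.018 m and y of probe in the frame of lane2 between -0.018 and 0.018 m and y of probe_tip in the frame of lane2 between -0.022 and 0.022 m and x of probe in the frame of lane2 above -0.045 m and x of probe_tip in the frame of lane2 between 0.055 and 0.14 m and z of probe in the frame of lane2 between 0.003 and 0.013 m and z of probe_tip in the frame of lane2 below 0.018 m and y of pick in the frame of lane3 between -0.018 and 0.018 m and y of pick_tip in the frame of lane3 between -0.022 and 0.022 m and x of pick in the frame of lane3 above -0.045 m and x of pick_tip in the frame of lane3 between 0.055 and 0.14 m and z of pick in the frame of lane3 between 0.003 and 0.013 m and z of pick_tip in the frame of lane3 below 0.018 m and y of spatula in the frame of lane4 between -0.018 and 0.018 m and y of spatula_tip in the frame of lane4 between -0.022 and 0.022 m and x of spatula in the frame of lane4 above -0.045 m and x of spatula_tip in the frame of lane4 between 0.055 and 0.14 m and z of spatula in the frame of lane4 between 0.003 and 0.013 m and z of spatula_tip in the frame of lane4 below 0.018 m and y of mirror in the frame of lane5 between -0.018 and 0.018 m and y of mirror_tip in the frame of lane5 between -0.022 and 0.022 m and x of mirror in the frame of lane5 above -0.045 m and x of mirror_tip in the frame of lane5 between 0.055 and 0.14 m and z of mirror in the frame of lane5 between 0.003 and 0.013 m and z of mirror_tip in the frame of lane5 below 0.018 m); the robot touches nothing.
It fails at once if the screwdriver is disturbed (moved more than 50 mm) (distance of screwdriver from where it was at the start of the episode above 0.05 m).
It fails at once if the tape is disturbed (moved more than 50 mm) (distance of tape from where it was at the start of the episode above 0.05 m).
It fails at once if the cleaner is disturbed (moved more than 50 mm) (distance of cleaner from where it was at the start of the episode above 0.05 m).
It fails at once if the mug is disturbed (moved more than 50 mm) (distance of mug from where it was at the start of the episode above 0.05 m).
It fails at once if the meter is disturbed (moved more than 50 mm) (distance of meter from where it was at the start of the episode above 0.05 m).
Of tweezers, probe, pick, spatula, mirror only 3 to 5 are there at a start; the rules pass over those that are not, and their reading is None.
At some moment in a run one of tweezers, probe, pick, spatula, mirror may be knocked a few centimetres aside while the robot is not near it.
Once in a run the grip may slacken for a moment while it holds something.
It also fails if it takes over 210 s, if anything falls off the work surface, if the arm or the gripper's body presses on something with over 40 N, if the wrist force passes 120 N, or if a joint passes its speed limit or range.

## Working session

There is one attempt and no reset: what is moved stays moved. The work goes in short steps, Python scripts to look and compute and a shell command to move; the robot and the scene stay as the last step left them, time stands still between calls to the robot, and variables do not carry over. Pictures are saved under pics/ and viewed, about 12 in all and at most 16, crops included, and the job is handed in when it is done.

```bash
mkdir -p pics; ls
cat > h.py <<'E'
import numpy as np, cv2
from workcell import bot
from scipy.spatial.transform import Rotation as R
def shot(cam,name):
    o=bot.get_obs(); im,d=bot.camera(cam)
    cv2.imwrite('pics/'+name+'.png',im[:,:,::-1]); return o,im,d
def world(cam,d,o=None):
    m=bot.camera_model(cam); v,u=np.mgrid[0:420,0:560]
    P=np.stack([(u-m['cx'])/m['fx']*d,(v-m['cy'])/m['fy']*d,d],-1).reshape(-1,3)
    if cam=='wrist':
        T=np.array(m['tool_from_camera']); P=P@T[:3,:3].T+T[:3,3]
        P=R.from_euler('xyz',o['tcp_rot'],degrees=True).apply(P)+o['ee_pos']
    else:
        Q=R.from_rotvec(np.ravel(m['rvec'])); P=Q.inv().apply(P-np.ravel(m['tvec']))
    return P.reshape(420,560,3)
E
python3 - <<'E'
from h import *
print(bot.get_obs())
for c in('top','side'):
    o,im,d=shot(c,c+'0'); W=world(c,d,o)
    for l in ['tweezers','probe','pick','spatula','mirror','screwdriver','board','drawer_handle','coupler','tape','cleaner','mug','meter']:
        for r in bot.regions_of(c,l)[:2]:
            p=W[r['pixels']&(d>0)]
            print(c,l,round(r['conf'],2),np.round(r['point']),np.round(np.median(p,0),3),len(p))
E
```

```text
pics
{'time': 0.0, 'q': array([-6.65765373e+01,  5.01368881e+00,  1.00330717e+01,  9.51012909e+01,
        7.33270660e-04,  9.00002050e+01]), 'qd': array([-0.0098412 , -0.04767039,  0.11416795,  0.00036384,  0.03013812,
       -0.04533866]), 'joint_efforts': array([-5.24559189e-03, -5.20389318e+01,  4.64802647e+01,  1.64346228e-02,
       -1.80424149e-04, -6.05327244e-06]), 'ee_pos': array([ 0.21854294, -0.5044469 ,  0.23054587]), 'tcp_rot': array([-8.99992670e+01,  8.19080313e-02, -6.65767423e+01]), 'wrist_force': array([-0.28654674, -0.4495924 , -0.44408907]), 'torque': array([ 0.00569245, -0.00231098,  0.05875287]), 'opening': 0.08549366624246457}
top tweezers 0.71 [188. 319.] [ 0.633 -0.212  0.01 ] 217
top probe 0.32 [243. 292.] [ 0.448 -0.123  0.015] 262
top pick 0.78 [241. 293.] [ 0.454 -0.123  0.015] 237
top spatula 0.75 [186. 356.] [ 0.645 -0.325  0.015] 267
top mirror 0.75 [179. 287.] [ 0.651 -0.101  0.014] 344
top screwdriver 0.49 [268. 314.] [ 0.375 -0.195  0.023] 193
top board 0.88 [238. 384.] [ 0.478 -0.414  0.007] 1996
top drawer_handle 0.83 [178. 194.] [0.646 0.193 0.0
[... 637 characters left out ...]
 -0.117  0.013] 332
side spatula 0.88 [156. 262.] [ 0.645 -0.317  0.012] 283
side mirror 0.61 [212. 239.] [ 0.642 -0.095  0.012] 368
side mirror 0.18 [182. 253.] [ 0.642 -0.205  0.008] 331
side screwdriver 0.61 [208. 348.] [ 0.366 -0.189  0.019] 299
side board 0.93 [148. 326.] [ 0.477 -0.403  0.005] 1463
side drawer_handle 0.71 [298. 195.] [0.637 0.207 0.054] 2663
side drawer_handle 0.44 [120. 271.] [ 0.667 -0.428  0.057] 872
side tape 0.93 [260. 335.] [ 0.373 -0.019  0.022] 794
side cleaner 0.72 [212. 164.] [ 0.791 -0.     0.072] 848
side mug 0.96 [120. 270.] [ 0.666 -0.429  0.057] 902
side meter 0.9 [394. 338.] [0.305 0.308 0.037] 3422
side meter 0.44 [183. 253.] [ 0.648 -0.205  0.008] 332
```

View pics/top0.png

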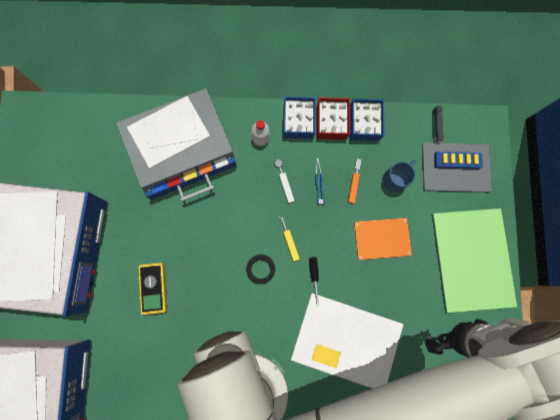

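View pics/side0.png

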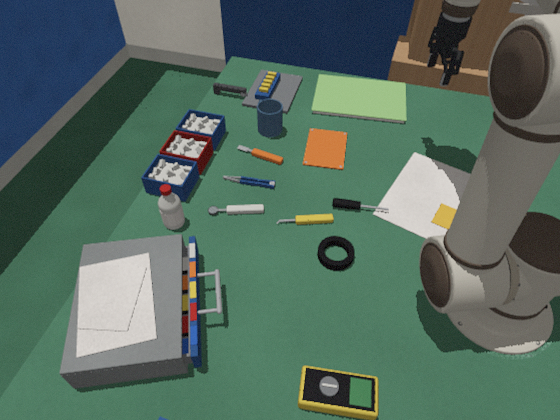

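The top picture shows the mirror (285,182), tweezers (320,182), spatula (355,182) and pick (290,240). There is no probe. The drawer's front faces the robot, turned about 20°, with its handle at (195,190). The board is at (383,239), and the tape and screwdriver lie close to the pick.

```bash
cat >> h.py <<'E'
HSV={'tweezers':((100,110,60),(125,255,255)),'pick':((20,120,90),(34,255,255)),'spatula':((4,130,90),(17,255,255)),'mirror':((0,0,165),(180,50,255))}
def handle(cam,o,im,d,name,near,rad=.09):
    W=world(cam,d,o); h=cv2.cvtColor(im,cv2.COLOR_RGB2HSV)
    m=(cv2.inRange(h,*map(np.array,HSV[name]))>0)&(d>0)&(np.hypot(W[...,0]-near[0],W[...,1]-near[1])<rad)&(W[...,2]<.07)
    p=W[m]
    if len(p)<15: return None
    xy=p[:,:2].astype(np.float32); (c,s,a)=cv2.minAreaRect(xy)
    e=cv2.PCACompute(xy,None)[1][0]
    return np.round(c,4),np.round(sorted(s),3),round(float(np.degrees(np.arctan2(e[1],e[0]))),1),round(float(np.median(p[:,2])),4),len(p)
E
python3 - <<'E'
from h import *
near={'tweezers':(.633,-.21),'pick':(.45,-.12),'spatula':(.64,-.32),'mirror':(.64,-.1)}
for c in('top','side'):
    o,im,d=shot(c,c+'1'); W=world(c,d,o)
    for k in near: print(c,k,handle(c,o,im,d,k,near[k]))
    z=W[...,2]; h=cv2.cvtColor(im,cv2.COLOR_RGB2HSV)
    # cabinet top & drawer handle
    m=(abs(z-.08)<.012)&(W[...,0]>.45)&(W[...,1]>.05)&(W[...,1]<.5)&(d>0)
    print('cab',cv2.minAreaRect(W[m][:,:2].astype(np.float32)))
    m=(z>.035)&(z<.064)&(W[...,0]>.45)&(W[...,0]<.75)&(W[...,1]>.02)&(W[...,1]<.4)&(h[...,1]<70)&(d>0)
    n,L,st,ce=cv2.connectedComponentsWithStats(m.astype(np.uint8))
    for i in range(1,n):
        if st[i,4]>20:
            q=W[L==i]; print('hnd',st[i,4],np.round(ce[i]),[np.round(x,3) for x in cv2.minAreaRect(q[:,:2].astype(np.float32))],np.median(q[:,2]).round(4))
    m=(cv2.inRange(h,np.array((4,130,90)),np.array((17,255,255)))>0)&(d>0)&(np.hypot(W[...,0]-.478,W[...,1]+.41)<.13)
    m=m&(z<.015); print('board',[np.round(x,3) for x in cv2.minAreaRect(W[m][:,:2].astype(np.float32))])
E
```

```text
top tweezers (array([ 0.6324, -0.2116]), array([0.021, 0.096]), 3.7, 0.0126, 106)
top pick (array([ 0.4474, -0.1234]), array([0.022, 0.099]), 20.2, 0.0156, 230)
top spatula (array([ 0.6366, -0.3237]), array([0.025, 0.098]), -10.0, 0.0159, 219)
top mirror (array([ 0.6562, -0.0975]), array([0.021, 0.143]), 19.0, 0.0156, 221)
cab ((0.7079396843910217, 0.32451096177101135), (0.2888526916503906, 0.5189266204833984), 31.159961700439453)
hnd 199 [196. 190.] [array([0.618, 0.181]), array([0.051, 0.108]), np.float64(24.601)] 0.0589
hnd 26 [147. 187.] [array([0.615, 0.33 ]), array([0.014, 0.02 ]), np.float64(2.546)] 0.0496
board [array([ 0.477, -0.415]), array([0.121, 0.173]), np.float64(5.757)]
side tweezers (array([ 0.6369, -0.2158]), array([0.04 , 0.101]), 0.9, 0.0088, 233)
side pick (array([ 0.4514, -0.1267]), array([0.039, 0.098]), 19.8, 0.0139, 334)
side spatula (array([ 0.6406, -0.3279]), array([0.046, 0.111]), -12.3, 0.0131, 245)
side mirror (array([ 0.6367, -0.1108]), array([0.036, 0.096]), 19.7, 0.0144, 214)
cab ((0.7566663026809692, 0.24594388902187347), (0.25610679388046265, 0.30207619071006775), 24.0623836517334)
hnd 673 [160. 347.] [array([0.666, 0.238]), array([0.328, 0.132]), np.float64(88.672)] 0.0483
hnd 347 [214. 292.] [array([0.617, 0.183]), array([0.05, 0.11]), np.float64(24.301)] 0.0579
board [array([ 0.479, -0.416]), array([0.121, 0.187]), np.float64(5.856)]
```

```bash
for i in 1 2 3 4; do python3 -m jog '[[0.5,0.76,1.36,0,0,0,0.91],[0.5,1.52,2.72,0,0,0,1.82],[0.5,2.28,4.08,0,0,0,2.73],[0.5,3.04,5.44,0,0,0,3.64],[0.5,3.8,6.8,0,0,0,4.55]]' 40; done
python3 -m jog '[[0.5,0,0,0,0,0,0],[0.5,0,0,0,0,0,0]]'
python3 - <<'E'
from h import *
o,im,d=shot('wrist','w1'); W=world('wrist',d,o); print(o['ee_pos'],o['tcp_rot'],o['opening'],o['q'])
z=W[...,2]; r=bot.regions_of('wrist','drawer_handle'); print([(x['conf'],x['point'],x['pixels'].sum()) for x in r[:2]])
h=cv2.cvtColor(im,cv2.COLOR_RGB2HSV)
m=(z>.045)&(z<.066)&(h[...,1]<70)&(d>0)
n,L,st,ce=cv2.connectedComponentsWithStats(m.astype(np.uint8))
for i in range(1,n):
    if st[i,4]>150:
        q=W[L==i]; print('hnd',st[i,4],np.round(ce[i]),[np.round(x,4) for x in cv2.minAreaRect(q[:,:2].astype(np.float32))],np.median(q[:,2]).round(4))
E
```

```text
time: 2.0
ee_pos: [0.3141, -0.3333, 0.2314]
tcp_rot: [-90.0, -0.0, -43.7]
wrist_force: [0.6, -0.2, -0.5]
opening: 0.0425
time: 2.5
ee_pos: [0.4091, -0.1632, 0.2315]
tcp_rot: [-90.0, -0.0, -20.9]
wrist_force: [0.8, -1.0, 0.1]
opening: 0.0427
time: 3.0
ee_pos: [0.5042, 0.0069, 0.2314]
tcp_rot: [-90.0, -0.0, 1.9]
wrist_force: [0.7, 0.2, 0.2]
opening: 0.0425
time: 3.5
ee_pos: [0.5992, 0.1769, 0.2312]
tcp_rot: [-90.0, -0.0, 24.6]
wrist_force: [1.0, 0.5, 1.2]
opening: 0.0426
time: 3.7
ee_pos: [0.5986, 0.176, 0.2305]
tcp_rot: [-90.0, 0.1, 24.5]
wrist_force: [-0.2, -0.3, 0.1]
opening: 0.0427
[0.5986332  0.17598517 0.23045469] [-8.99968153e+01  8.20436684e-02  2.44718451e+01] 0.04268274943947046 [ 1.63860224e+01  1.56484227e+01  2.22187375e+01  9.66519908e+01
 -8.38691658e-03  8.19141855e+01]
[(0.71, [145.8, 350.1], np.int64(14455))]
hnd 611 [366. 108.] [array([0.6465, 0.2348]), array([0.0173, 0.2   ]), np.float64(19.472)] 0.0495
hnd 2252 [296. 186.] [array([0.6206, 0.1826]), array([0.0499, 0.1098]), np.float64(24.3312)] 0.0597
```

View pics/w1.png

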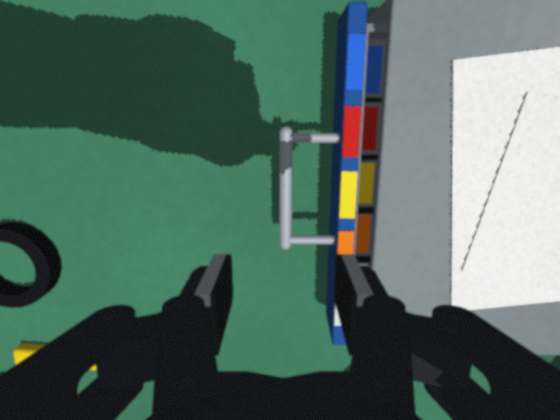

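The wrist picture shows the handle bar at column 286, rows 130–245, square to the jaws. The drawer is slightly ajar. I'll go down and grip it.

```bash
python3 -m jog '[[0.5,0.1,-0.06,-1.6,0,0,0],[0.5,0.1,-0.06,-3.2,0,0,0],[0.5,0.1,-0.06,-4.8,0,0,0],[0.5,0.1,-0.06,-6.4,0,0,0],[0.5,0.1,-0.06,-7.8,0,0,0]]'
python3 -m jog '[[1,0,0,0,0,0,0],[1,0,0,0,0,0,0],[1,0,0,0,0,0,0],[1,0,0,0,0,0,0],[1,0,0,0,0,0,0]]' 60
```

```text
time: 4.3
ee_pos: [0.6005, 0.1724, 0.0351]
tcp_rot: [-90.0, -0.0, 24.3]
wrist_force: [0.5, 0.3, -0.4]
opening: 0.0428
time: 4.8
ee_pos: [0.6023, 0.1736, 0.0384]
tcp_rot: [-90.1, -0.2, 24.4]
wrist_force: [0.2, -4.7, 4.0]
opening: 0.0088
```

```bash
python3 -m jog '[[1,-0.36,-0.16,0,0,0,0],[1,-1.09,-0.49,0,0,0,0],[1,-1.82,-0.82,0,0,0,0],[1,-2.55,-1.15,0,0,0,0],[1,-3.28,-1.48,0,0,0,0]]'
python3 -m jog '[[1,-0.5,-0.23,0,0,0,0],[1,-1.0,-0.45,0,0,0,0],[1,-1.5,-0.68,0,0,0,0],[1,-2.0,-0.9,0,0,0,0],[1,-2.4,-1.09,0,0,0,0]]'
python3 -m jog '[[1,-0.15,-0.07,0,0,0,0],[1,-0.3,-0.14,0,0,0,0],[1,-0.45,-0.2,0,0,0,0],[1,-0.45,-0.2,0,0,0,0]]'
```

```text
time: 5.3
ee_pos: [0.5203, 0.1369, 0.0383]
tcp_rot: [-90.1, -0.3, 24.4]
wrist_force: [2.8, -2.2, 6.7]
opening: 0.0087
time: 5.8
ee_pos: [0.4602, 0.1099, 0.0384]
tcp_rot: [-90.0, -0.3, 24.4]
wrist_force: [1.1, 1.3, 7.4]
opening: 0.0087
time: 6.2
ee_pos: [0.4488, 0.1049, 0.0383]
tcp_rot: [-90.0, -0.2, 24.4]
wrist_force: [-1.7, -2.2, 7.8]
opening: 0.009
```

```bash
python3 -m jog '[[1,-0.1,-0.05,0,0,0,0],[1,-0.2,-0.09,0,0,0,0],[1,-0.2,-0.09,0,0,0,0]]'
python3 -m jog '[[1,-0.1,-0.05,0,0,0,0],[1,-0.2,-0.09,0,0,0,0],[1,-0.2,-0.09,0,0,0,0]]'
python3 -m jog '[[1,-0.1,-0.05,0,0,0,0],[1,-0.2,-0.09,0,0,0,0],[1,-0.2,-0.09,0,0,0,0]]'
```

```text
time: 6.5
ee_pos: [0.4464, 0.1038, 0.0384]
tcp_rot: [-90.0, -0.5, 24.5]
wrist_force: [13.9, 4.8, -3.9]
opening: 0.0085
time: 6.8
ee_pos: [0.4463, 0.1037, 0.0386]
tcp_rot: [-90.0, -1.1, 24.5]
wrist_force: [43.4, 20.0, -27.6]
opening: 0.0086
time: 7.1
ee_pos: [0.4461, 0.1036, 0.0389]
tcp_rot: [-90.0, -1.8, 24.5]
wrist_force: [71.1, 32.6, -47.8]
opening: 0.0087
```

```bash
python3 -m jog '[[1,0.2,0.09,0,0,0,0],[1,0.4,0.18,0,0,0,0],[1,0.46,0.2,0,0,0,0]]'
python3 -m jog '[[0.5,0,0,0,0,0,0],[0.5,0,0,0,0,0,0],[0.5,0,0,0,0,0,0],[0.5,0,0,0,0,0,0]]'
python3 -m jog '[[0.5,0,0,1,0,0,0],[0.5,0,0,3,0,0,0],[0.5,0,0,5,0,0,0],[0.5,0,0,7,0,0,0],[0.5,0,0,8,0,0,0]]'
python3 -m jog '[[0.3,1.5,0.2,0.5,0,0,0],[0.3,3,-0.2,1.5,0,0,0],[0.3,3.5,-0.8,2,0,0,0],[0.3,3.5,-0.8,2,0,0,0],[0.3,3.5,-0.8,2,0,0,0]]'
python3 - <<'E'
from h import *
o,im,d=shot('wrist','w2'); W=world('wrist',d,o); print(o['ee_pos'],o['tcp_rot'],o['opening'])
z=W[...,2]; h=cv2.cvtColor(im,cv2.COLOR_RGB2HSV)
for x in bot.regions_of('wrist','coupler')[:2]:
    p=W[x['pixels']&(d>0)]; print(x['conf'],x['point'],len(p),np.median(p,0),cv2.minAreaRect(p[:,:2].astype(np.float32)))
m=(z>.045)&(z<.058)&(h[...,1]<60)&(h[...,2]>120)&(d>0)
n,L,st,ce=cv2.connectedComponentsWithStats(m.astype(np.uint8))
for i in range(1,n):
    if st[i,4]>250:
        q=W[L==i]; print('blob',st[i],np.round(ce[i]),[np.round(x,4) for x in cv2.minAreaRect(q[:,:2].astype(np.float32))],np.median(q[:,2]).round(4))
E
```

```text
time: 7.4
ee_pos: [0.4465, 0.1038, 0.0385]
tcp_rot: [-90.0, -0.3, 24.5]
wrist_force: [-1.5, -0.2, 9.9]
opening: 0.0086
time: 7.8
ee_pos: [0.4442, 0.1028, 0.0363]
tcp_rot: [-90.0, -0.0, 24.4]
wrist_force: [-0.0, 0.9, -0.2]
opening: 0.0429
time: 8.3
ee_pos: [0.4449, 0.103, 0.2407]
tcp_rot: [-90.0, -0.3, 24.4]
wrist_force: [0.1, -0.2, 0.4]
opening: 0.0427
time: 8.8
ee_pos: [0.5317, 0.0827, 0.2857]
tcp_rot: [-90.0, 0.0, 24.4]
wrist_force: [-0.7, -0.5, -1.1]
opening: 0.0597
[0.53174726 0.08273717 0.28574695] [-8.99731856e+01  4.45271192e-02  2.43734616e+01] 0.059742896242734066
0.68 [164.5, 358.3] 4286 [0.59906748 0.12604086 0.05267307] ((0.6081528067588806, 0.12188462167978287), (0.047449514269828796, 0.12081877887248993), 36.89917755126953)
0.58 [109.7, 361.6] 50417 [0.58030662 0.17319081 0.02114281] ((0.5663323402404785, 0.13689202070236206), (0.27710235118865967, 0.27349892258644104), 24.299619674682617)
blob [275   0   6 127 755] [278.  63.] [array([0.4831, 0.178 ]), array([0.0051, 0.114 ]), np.float64(24.2011)] 0.0496
blob [ 333  110   55  110 3210] [360. 164.] [array([0.6021, 0.1242]), array([0.0405, 0.1099]), np.float64(36.7377)] 0.0525
blob [ 275  153  164   96 1431] [329. 228.] [array([0.6186, 0.089 ]), array([0.1803, 0.1038]), np.float64(23.6257)] 0.0496
```

View pics/w2.png

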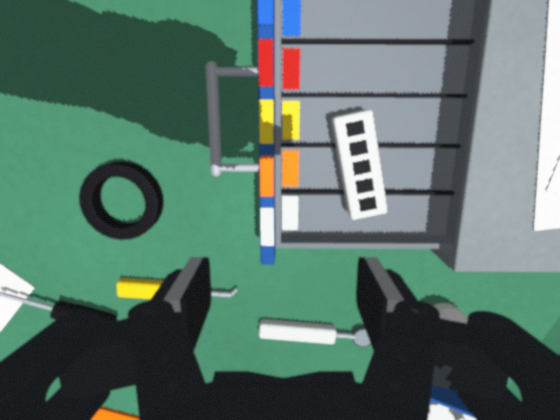

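The wrist picture shows the open drawer. The coupler is at (360,164), with its sockets up, across lanes 3–5. The mirror (297,332) and pick (140,288) are where they were. I'll pick the coupler up.

```bash
python3 -m jog '[[0.2,1,0.6,-1,0,0,1],[0.2,2,1.2,-3,0,0,2],[0.2,2.82,1.66,-5,0,0,2.46],[0.2,2.82,1.66,-6.5,0,0,2.46],[0.2,2.82,1.66,-7,0,0,2.46]]'
python3 -m jog '[[0.2,0,0,-1,0,0,0],[0.2,0,0,-2,0,0,0],[0.2,0,0,-3,0,0,0],[0.2,0,0,-3.3,0,0,0],[0.2,0,0,-3.3,0,0,0]]'
python3 -m jog '[[0.8,0,0,0,0,0,0],[0.8,0,0,0,0,0,0],[0.8,0,0,0,0,0,0],[0.8,0,0,0,0,0,0],[0.8,0,0,0,0,0,0]]' 60
```

```text
time: 9.4
ee_pos: [0.5991, 0.1247, 0.1049]
tcp_rot: [-89.8, 0.5, 36.8]
wrist_force: [-1.2, -0.8, -0.1]
opening: 0.0681
time: 9.9
ee_pos: [0.6017, 0.1243, 0.0293]
tcp_rot: [-90.0, 0.0, 36.7]
wrist_force: [-0.1, -0.0, 0.5]
opening: 0.0683
time: 10.4
ee_pos: [0.6034, 0.1246, 0.0311]
tcp_rot: [-90.1, -0.2, 36.7]
wrist_force: [-1.1, -0.1, 7.6]
opening: 0.0386
```

```bash
python3 -m jog '[[0.8,0,0,1,0,0,0],[0.8,0,0,2.5,0,0,0],[0.8,0,0,4,0,0,0],[0.8,0,0,5.5,0,0,0],[0.8,0,0,7,0,0,0]]'
for i in 1 2 3; do python3 -m jog '[[0.8,-0.33,-1.44,0,0,0,-0.41],[0.8,-0.67,-2.88,0,0,0,-0.82],[0.8,-1,-4.32,0,0,0,-1.24],[0.8,-1.33,-5.76,0,0,0,-1.65],[0.8,-1.67,-7.2,0,0,0,-2.07]]'; done
python3 -m jog '[[0.8,0,0,0,0,0,0],[0.8,0,0,0,0,0,0]]'
python3 - <<'E'
from h import *
o,im,d=shot('wrist','w3'); W=world('wrist',d,o); print(o['ee_pos'],o['opening'])
h=cv2.cvtColor(im,cv2.COLOR_RGB2HSV); z=W[...,2]
m=(cv2.inRange(h,np.array((4,130,60)),np.array((17,255,255)))>0)&(d>0)&(z<.02)&(np.hypot(W[...,0]-.478,W[...,1]+.41)<.13)
print('board',cv2.minAreaRect(W[m][:,:2].astype(np.float32)))
m=(z>.12)&(h[...,1]<60)&(h[...,2]>120)&(d>0)&(d>.1)
print('coupler',m.sum(),np.percentile(W[m],[2,50,98],axis=0).round(3))
E
```

```text
time: 10.9
ee_pos: [0.6022, 0.1243, 0.2062]
tcp_rot: [-90.0, -0.1, 36.7]
wrist_force: [1.0, 0.1, -2.5]
opening: 0.0387
time: 11.4
ee_pos: [0.5602, -0.057, 0.2046]
tcp_rot: [-90.0, -0.1, 26.3]
wrist_force: [-0.8, 0.7, -1.4]
opening: 0.0388
time: 11.9
ee_pos: [0.5184, -0.2371, 0.2047]
tcp_rot: [-90.0, -0.1, 15.9]
wrist_force: [1.0, 0.3, -1.7]
opening: 0.0388
time: 12.4
ee_pos: [0.4766, -0.4172, 0.2046]
tcp_rot: [-90.0, -0.0, 5.6]
wrist_force: [0.3, -0.5, -0.4]
opening: 0.0385
time: 12.6
ee_pos: [0.4767, -0.4163, 0.204]
tcp_rot: [-90.0, -0.0, 5.6]
wrist_force: [0.3, -0.0, -1.3]
opening: 0.0386
[ 0.47672882 -0.4163256   0.20396808] 0.038615978238533945
board ((0.47941938042640686, -0.40748047828674316), (0.12158578634262085, 0.15986327826976776), 5.769425392150879)
coupler 17080 [[ 0.456 -0.447  0.222]
 [ 0.476 -0.396  0.225]
 [ 0.497 -0.36   0.227]]
```

View pics/w3.png

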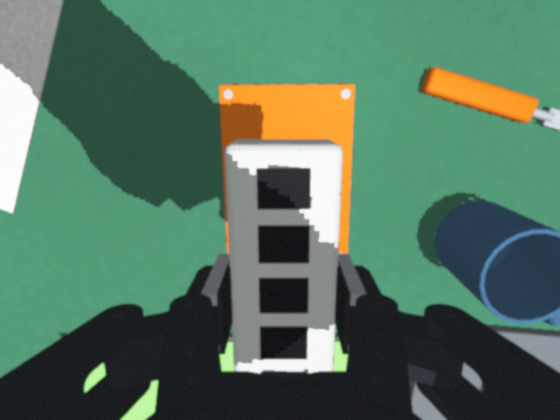

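The picture shows the held coupler level over the board, sockets up. I'll set it down.

```bash
python3 -m jog '[[0.8,0,0,-1.5,0,0,0],[0.8,0,0,-3,0,0,0],[0.8,0,0,-4.5,0,0,0],[0.8,0,0,-6,0,0,0],[0.8,0,0,-7,0,0,0]]'
python3 -m jog '[[0.8,0,0,-0.4,0,0,0],[0.8,0,0,-0.65,0,0,0],[0.8,0,0,-0.8,0,0,0],[0.8,0,0,-0.8,0,0,0]]'
```

```text
time: 13.15
ee_pos: [0.4769, -0.4136, 0.0265]
tcp_rot: [-89.9, 0.1, 5.8]
wrist_force: [0.2, -0.1, -1.8]
opening: 0.0387
time: 13.55
ee_pos: [0.4777, -0.4159, 0.0098]
tcp_rot: [-90.1, -0.1, 5.7]
wrist_force: [-0.5, -0.1, -1.8]
opening: 0.0389
```

```bash
python3 -m jog '[[0.8,0,0,-0.07,0,0,0],[0.8,0,0,-0.07,0,0,0]]'
python3 -m jog '[[0.3,0,0,0,0,0,0],[0.3,0,0,0,0,0,0],[0.3,0,0,0,0,0,0],[0.3,0,0,0,0,0,0]]'
python3 -m jog '[[0.3,0,0,1,0,0,0],[0.3,0,0,3,0,0,0],[0.3,0,0,5,0,0,0],[0.3,0,0,7,0,0,0],[0.3,0,0,8,0,0,0]]'
python3 -m jog '[[0.5,1.5,1,0,0,0,0],[0.5,3,2,0,0,0,0],[0.5,3.5,3,0,0,0,0],[0.5,3.5,3,0,0,0,0],[0.5,3.5,3,0,0,0,0]]'
python3 - <<'E'
from h import *
near={'tweezers':(.633,-.21),'pick':(.45,-.12),'spatula':(.64,-.32),'mirror':(.64,-.1)}
for c in('top','wrist'):
    o,im,d=shot(c,c+'4')
    for k in near: print(c,k,handle(c,o,im,d,k,near[k]))
    for x in bot.regions_of(c,'coupler')[:2]:
        W=world(c,d,o); p=W[x['pixels']&(d>0)]; print('coupler',x['conf'],x['point'],np.median(p,0).round(4),cv2.minAreaRect(p[:,:2].astype(np.float32)))
E
```

```text
time: 13.75
ee_pos: [0.4774, -0.416, 0.0077]
tcp_rot: [-90.0, -0.0, 5.7]
wrist_force: [-0.2, -0.2, -1.3]
opening: 0.0384
time: 14.15
ee_pos: [0.4772, -0.4157, 0.0072]
tcp_rot: [-90.0, -0.0, 5.7]
wrist_force: [0.1, 0.5, 0.8]
opening: 0.0601
time: 14.65
ee_pos: [0.4777, -0.4162, 0.2124]
tcp_rot: [-90.2, -0.2, 5.7]
wrist_force: [0.6, -1.0, -0.2]
opening: 0.0596
time: 15.15
ee_pos: [0.5649, -0.3402, 0.207]
tcp_rot: [-90.0, 0.0, 5.8]
wrist_force: [0.8, -0.4, 0.8]
opening: 0.0431
top tweezers (array([ 0.6326, -0.2118]), array([0.021, 0.095]), 4.0, 0.0125, 109)
top pick (array([ 0.4476, -0.1236]), array([0.022, 0.099]), 20.1, 0.0157, 227)
top spatula (array([ 0.6368, -0.3236]), array([0.026, 0.096]), -10.2, 0.0156, 216)
top mirror (array([ 0.6534, -0.0989]), array([0.02 , 0.137]), 19.2, 0.0161, 193)
coupler 0.55 [267.4, 314.9] [ 0.378  -0.1942  0.0232] ((0.37804773449897766, -0.19517743587493896), (0.0738237053155899, 0.0282919742166996), 2.6504173278808594)
coupler 0.52 [288.8, 153.0] [0.3068 0.2935 0.0374] ((0.3086053431034088, 0.2974838614463806), (0.15226230025291443, 0.07580943405628204), 6.272127628326416)
wrist tweezers (array([ 0.6382, -0.2096]), array([0.025, 0.103]), 5.1, 0.0133, 1674)
wrist pick None
wrist spatula (array([ 0.6406, -0.3214]), array([0.022, 0.099]), -9.5, 0.0147, 553)
wrist mirror None
coupler 0.75 [237.1, 182.0] [ 0.4768 -0.3969  0.0287] ((0.4780195951461792, -0.3930288553237915), (0.14103856682777405, 0.06429044902324677), 70.7669677734375)
```

View pics/wrist4.png

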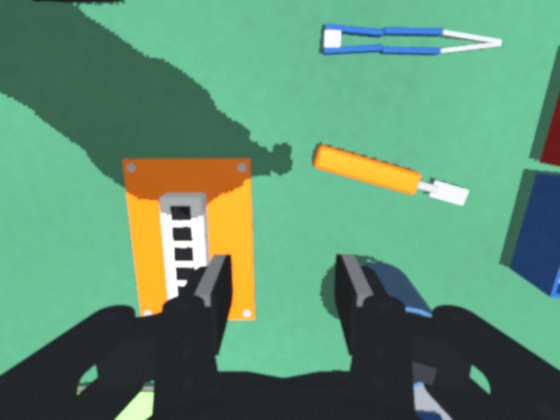

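The picture shows the coupler in the middle of the board, the spatula at (390,175) and the tweezers at (410,40). I'll go over the spatula with the jaws across it.

```bash
cat >> h.py <<'E'
def look(name,near,pic,thr=.09):
    o,im,d=shot('wrist',pic); r=handle('wrist',o,im,d,name,near,thr); print(name,r)
    if r is None: return
    e=o['ee_pos']; yaw=o['tcp_rot'][2]; t=(r[2]+90-yaw+90)%180-90
    print('ee',np.round(e,4),'yaw',round(yaw,1),'op',round(o['opening'],4),'shift units',np.round((r[0]-e[:2])/.025,2),'to z.004',round((.004-e[2])/.025,2),'turn units',round(t/5,2))
E
python3 -m jog '[[0.4,0.6,0.2,0,0,0,1.5],[0.4,1.2,0.4,0,0,0,3],[0.4,1.8,0.6,0,0,0,4.5],[0.4,2.4,0.73,0,0,0,6],[0.4,2.96,0.73,0,0,0,7.5]]'
python3 -m jog '[[0.4,0,0,0,0,0,1.5],[0.4,0,0,0,0,0,3],[0.4,0,0,0,0,0,4.5],[0.4,0,0,0,0,0,6],[0.4,0,0,0,0,0,7.4]]'
python3 -m jog '[[0.4,0,0,0,0,0,0],[0.4,0,0,0,0,0,0]]'
python3 -c "
from h import *
look('spatula',(.639,-.322),'w5')"
```

```text
time: 15.85
ee_pos: [0.6387, -0.3229, 0.2072]
tcp_rot: [-90.0, -0.0, 43.4]
wrist_force: [0.4, -0.1, -0.1]
opening: 0.0511
time: 16.35
ee_pos: [0.6381, -0.3235, 0.207]
tcp_rot: [-90.0, 0.0, 80.4]
wrist_force: [0.4, 0.2, -0.3]
opening: 0.0514
time: 16.55
ee_pos: [0.6383, -0.3231, 0.2071]
tcp_rot: [-90.0, 0.0, 79.9]
wrist_force: [0.1, -0.4, 0.2]
opening: 0.0511
spatula (array([ 0.641 , -0.3213]), array([0.022, 0.099]), -10.2, 0.0156, 805)
ee [ 0.6383 -0.3231  0.2071] yaw 79.9 op 0.0511 shift units [0.11 0.07] to z.004 -8.13 turn units -0.02
```

View pics/w5.png

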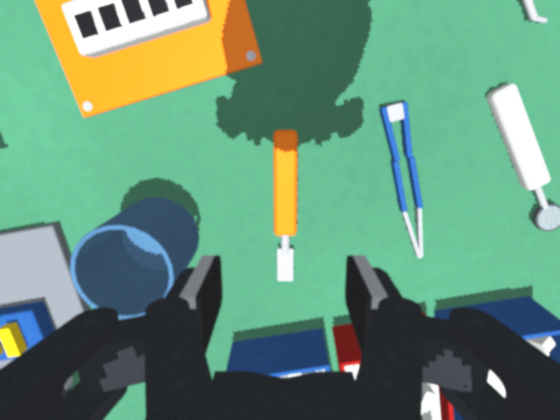

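The spatula lies at (286,185), aligned and centred between the jaws. I'll go down and grip it.

```bash
python3 -m jog '[[0.4,0.1,0.06,-1.6,0,0,0],[0.4,0.1,0.06,-3.4,0,0,0],[0.4,0.1,0.06,-5.2,0,0,0],[0.4,0.1,0.06,-6.8,0,0,0],[0.4,0.1,0.06,-7.8,0,0,0]]'
python3 -m jog '[[0.4,0,0,-0.3,0,0,0],[1,0,0,-0.3,0,0,0],[1,0,0,-0.3,0,0,0],[1,0,0,-0.3,0,0,0],[1,0,0,-0.3,0,0,0]]' 50
python3 -m jog '[[1,0,0,0,0,0,0],[1,0,0,1,0,0,0],[1,0,0,3,0,0,0],[1,0,0,5,0,0,0],[1,0,0,7,0,0,0]]'
```

```text
time: 17.1
ee_pos: [0.6395, -0.3204, 0.0082]
tcp_rot: [-89.8, -0.1, 80.0]
wrist_force: [0.5, 0.2, 0.4]
opening: 0.0512
time: 17.6
ee_pos: [0.6422, -0.3215, 0.0069]
tcp_rot: [-90.2, 0.1, 80.2]
wrist_force: [-0.5, 0.2, 5.9]
opening: 0.02
time: 18.1
ee_pos: [0.6408, -0.3208, 0.1822]
tcp_rot: [-90.1, 0.0, 80.2]
wrist_force: [0.8, -0.3, 0.0]
opening: 0.0202
```

```bash
cat >> h.py <<'E'
U=np.array([.9114,.4115]); N=np.array([-.4115,.9114]); H=np.array([.4463,.1037]); L3=H+.119*U
def lanes(pic):
    o,im,d=shot('wrist',pic); W=world('wrist',d,o); P=W[...,:2]-L3; x=P@U; y=P@N; z=W[...,2]
    ok=(d>0)&(z<.06)&(z>.01)
    out=[]
    for k in range(-70,70):
        m=ok&(x>-.03)&(x<.1)&(abs(y-k*.002)<.001)
        if m.sum()>15: out.append((k*2,int(round(1000*np.percentile(z[m],80)))))
    print('y:z',out)
    m=ok&(abs(y)<.1)&(z>.06-.02)&(z<.075)&(x<-.03)&(x>-.12)
    print('ee',o['ee_pos'].round(4),o['tcp_rot'].round(1),o['opening'])
    return o,im,d,x,y,z
E
for i in 1 2; do python3 -m jog '[[1,-0.26,1.7,0,0,0,0.68],[1,-0.52,3.4,0,0,0,1.37],[1,-0.78,5.1,0,0,0,2.05],[1,-1.04,6.8,0,0,0,2.74],[1,-1.3,8.52,0,0,0,3.42]]'; done
python3 -m jog '[[1,0,0,0,0,0,0],[1,0,0,0,0,0,0]]'
python3 - <<'E'
from h import *
o,im,d,x,y,z=lanes('w6')
m=(d>0)&(z>.04)&(z<.066)&(y>-.13)&(y<.13)&(abs(x+.065)<.03)
for k in range(-40,-20): 
    q=(d>0)&(abs(x-k*.0025)<.00125)&(abs(y)<.1); print(round(k*2.5,1),round(1000*np.median(z[q])) if q.sum()>9 else None,end='; ')
E
```

```text
time: 18.6
ee_pos: [0.6082, -0.1064, 0.1803]
tcp_rot: [-90.1, 0.0, 97.4]
wrist_force: [0.3, 1.1, -1.0]
opening: 0.0202
time: 19.1
ee_pos: [0.5758, 0.1067, 0.1805]
tcp_rot: [-90.1, 0.0, 114.5]
wrist_force: [0.7, 0.1, -0.5]
opening: 0.0206
time: 19.3
ee_pos: [0.5761, 0.106, 0.1802]
tcp_rot: [-90.1, 0.0, 114.5]
wrist_force: [-0.3, -0.6, -0.2]
opening: 0.0203
y:z [(-136, 50), (-134, 50), (-132, 50), (-130, 49), (-128, 22), (-126, 21), (-124, 21), (-122, 21), (-120, 21), (-118, 21), (-116, 21), (-114, 21), (-112, 21), (-110, 21), (-108, 21), (-106, 21), (-104, 21), (-102, 21), (-100, 21), (-98, 21), (-96, 21), (-94, 21), (-92, 21), (-90, 21), (-88, 21), (-86, 21), (-84, 21), (-82, 21), (-80, 30), (-78, 31), (-76, 31), (-28, 31), (-26, 31), (-24, 31), (-22, 21), (-20, 21), (-18, 21), (-16, 21), (-14, 21), (-12, 21), (-10, 21), (-8, 21), (-6, 21), (-4, 21), (-2, 21), (0, 21), (2, 21), (4, 21), (6, 21), (8, 21), (10, 21), (12, 21), (14, 21), (16, 21), (18, 21), (20, 21), (22, 21), (24, 29), (26, 31), (28, 31), (32, 21), (34, 21), (36, 21), (38, 21), (40, 21), (42, 21), (44, 21), (46, 21), (48, 21), (50, 21), (52, 21), (54, 21), (56, 21), (58, 21), (60, 21), (62, 21), (64, 21), (66, 21), (68, 21), (70, 21), (72, 21), (74, 21), (76, 29), (78, 31), (80, 31), (86, 21), (88, 21), (90, 21), (92, 21), (94, 21), (96, 21), (98, 21), (100, 21), (102, 21), (104, 21), (106, 21), (108, 21), (110, 21), (112, 21), (114, 21), (116, 21), (118, 21), (120, 21), (122, 21), (124, 21), (126, 21), (128, 21), (130, 45), (132, 49), (134, 50), (136, 50)]
ee [0.5761 0.106  0.1802] [-90.1   0.  114.5] 0.020316789373714016
-100.0 1; -97.5 1; -95.0 1; -92.5 1; -90.0 1; -87.5 1; -85.0 1; -82.5 1; -80.0 1; -77.5 1; -75.0 1; -72.5 71; -70.0 73; -67.5 73; -65.0 73; -62.5 73; -60.0 73; -57.5 70; -55.0 50; -52.5 50;
```

View pics/w6.png

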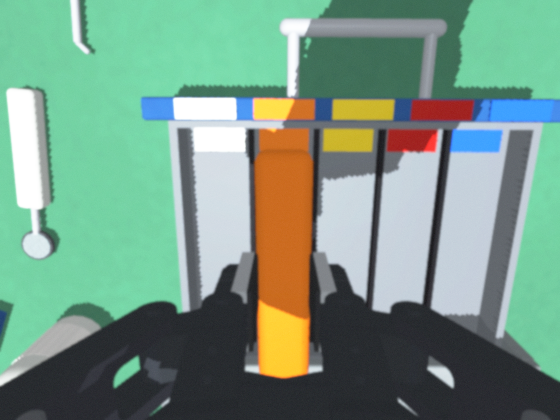

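The picture shows the spatula handle over lane 4 (orange tag), blade end towards the back. The depth readings put the ribs at ±26 and ±78 mm, so the lane frame is confirmed. I'll lower it.

```bash
python3 -m jog '[[1,0.1,0.05,-1,0,0,0],[1,0.29,0.1,-2.3,0,0,0],[1,0.29,0.1,-3.6,0,0,0],[1,0.29,0.1,-4.7,0,0,0],[1,0.29,0.1,-5.3,0,0,0]]'
python3 -m jog '[[1,0,0,-0.2,0,0,0],[1,0,0,-0.4,0,0,0],[1,0,0,-0.6,0,0,0],[1,0,0,-0.6,0,0,0]]'
```

```text
time: 19.85
ee_pos: [0.5826, 0.1058, 0.0446]
tcp_rot: [-89.8, -0.0, 114.2]
wrist_force: [-1.2, -0.3, -0.4]
opening: 0.0203
time: 20.25
ee_pos: [0.5837, 0.1075, 0.0324]
tcp_rot: [-90.0, 0.0, 114.4]
wrist_force: [0.8, -0.6, -1.4]
opening: 0.0202
```

```bash
python3 -m jog '[[1,0,0,-0.08,0,0,0],[1,0,0,-0.08,0,0,0],[0.65,0,0,-0.08,0,0,0],[0.65,0,0,-0.08,0,0,0],[0.65,0,0,-0.08,0,0,0]]'
python3 -m jog '[[0.65,0,0,0.4,0,0,0],[0.65,0,0,1.4,0,0,0],[0.6,0,0,3,0,0,0],[0.5,0,0,5,0,0,0],[0.4,0,0,7,0,0,0]]'
python3 -m jog '[[0.4,0.4,-1.5,0,0,0,-0.2],[0.4,0.9,-3.3,0,0,0,-0.4],[0.4,1.3,-5,0,0,0,-0.6],[0.4,2,-6.7,0,0,0,-0.8],[0.4,2.3,-8.4,0,0,0,-0.97]]'
python3 -m jog '[[0.4,0,0,0,0,0,0],[0.4,0,0,0,0,0,0]]'
python3 - <<'E'
from h import *
look('mirror',(.641,-.105),'w7',.1)
o,im,d=shot('top','top7')
W=world('top',d,o); print(handle('top',o,im,d,'spatula',(.583,.108),.06), ((W[200,300]-[*L3,0])).round(2)[:0])
E
```

```text
time: 20.75
ee_pos: [0.5835, 0.1076, 0.0303]
tcp_rot: [-90.0, 0.0, 114.4]
wrist_force: [-0.4, -0.3, -0.4]
opening: 0.0297
time: 21.25
ee_pos: [0.5828, 0.1075, 0.2075]
tcp_rot: [-90.0, 0.0, 114.4]
wrist_force: [1.6, 0.4, 0.6]
opening: 0.0516
time: 21.75
ee_pos: [0.6416, -0.1042, 0.2057]
tcp_rot: [-90.1, 0.0, 109.5]
wrist_force: [0.8, 0.7, 0.1]
opening: 0.051
time: 21.95
ee_pos: [0.6408, -0.1034, 0.2054]
tcp_rot: [-90.0, -0.0, 109.4]
wrist_force: [-1.0, -0.8, 0.1]
opening: 0.0516
mirror (array([ 0.6608, -0.0961]), array([0.025, 0.148]), 19.0, 0.016, 3134)
ee [ 0.6408 -0.1034  0.2054] yaw 109.4 op 0.0516 shift units [0.8  0.29] to z.004 -8.05 turn units -0.08
(array([0.579, 0.102]), array([0.038, 0.101]), 23.8, 0.035, 247) []
```

View pics/w7.png

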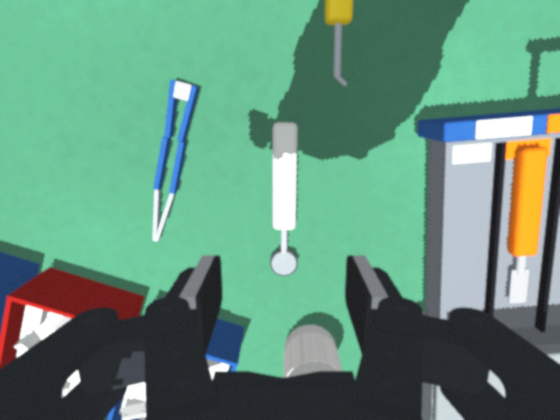

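The spatula lies in lane 4 at (525,200), blade to the back. The mirror handle is at (285,177) between the jaws. I'll grip it.

```bash
python3 -m jog '[[0.4,-0.1,-0.03,-1.6,0,0,0],[0.4,-0.1,-0.03,-3.4,0,0,0],[0.4,-0.1,-0.03,-5.2,0,0,0],[0.4,-0.1,-0.03,-6.8,0,0,0],[0.4,-0.1,-0.03,-7.7,0,0,0]]'
python3 -m jog '[[0.4,0,0,-0.33,0,0,0],[1,0,0,-0.33,0,0,0],[1,0,0,-0.33,0,0,0],[1,0,0,-0.33,0,0,0],[1,0,0,-0.33,0,0,0]]' 50
python3 -m jog '[[1,0,0,0,0,0,0],[1,0,0,1,0,0,0],[1,0,0,3,0,0,0],[1,0,0,5,0,0,0],[1,0,0,7,0,0,0]]'
```

```text
time: 22.55
ee_pos: [0.6366, -0.1012, 0.0092]
tcp_rot: [-89.8, -0.1, 109.7]
wrist_force: [0.5, -0.2, 0.4]
opening: 0.0513
time: 23.05
ee_pos: [0.6396, -0.1031, 0.0065]
tcp_rot: [-90.2, 0.1, 109.5]
wrist_force: [-0.2, 1.8, 7.9]
opening: 0.02
time: 23.55
ee_pos: [0.6381, -0.1032, 0.182]
tcp_rot: [-90.0, 0.0, 109.5]
wrist_force: [1.1, -0.7, -0.9]
opening: 0.0203
```

```bash
python3 -m jog '[[1,-0.3,1.4,0,0,0,0.2],[1,-0.6,2.8,0,0,0,0.4],[1,-0.9,4.2,0,0,0,0.6],[1,-1.2,5.6,0,0,0,0.8],[1,-1.44,6.81,0,0,0,0.97]]'
python3 -m jog '[[1,0,0,-1,0,0,0],[1,0,0,-2.3,0,0,0],[1,0,0,-3.6,0,0,0],[1,0,0,-4.5,0,0,0],[1,0,0,-4.8,0,0,0]]'
python3 -m jog '[[1,0,0,-0.4,0,0,0],[1,0,0,-0.8,0,0,0],[1,0,0,-1.1,0,0,0],[1,0,0,-1.22,0,0,0],[1,0,0,-1.22,0,0,0]]'
```

```text
time: 24.05
ee_pos: [0.602, 0.0686, 0.1803]
tcp_rot: [-90.1, 0.0, 114.4]
wrist_force: [0.4, 0.4, -0.4]
opening: 0.0203
time: 24.55
ee_pos: [0.6012, 0.0669, 0.0572]
tcp_rot: [-89.8, -0.0, 114.4]
wrist_force: [-0.4, -0.4, -0.7]
opening: 0.0205
time: 25.05
ee_pos: [0.6023, 0.0671, 0.0286]
tcp_rot: [-90.0, -0.0, 114.4]
wrist_force: [0.2, -0.2, -0.4]
opening: 0.0203
```

```bash
python3 -m jog '[[0.67,0,0,0,0,0,0],[0.67,0,0,0,0,0,0],[0.67,0,0,0,0,0,0]]'
python3 -m jog '[[0.67,0,0,0.4,0,0,0],[0.67,0,0,1.4,0,0,0],[0.6,0,0,3,0,0,0],[0.5,0,0,5,0,0,0],[0.4,0,0,7,0,0,0]]'
python3 -m jog '[[0.4,-1.2,-1.5,0,0,0,-0.2],[0.4,-2.4,-3,0,0,0,-0.4],[0.4,-3.6,-4.5,0,0,0,-0.6],[0.4,-4.8,-6,0,0,0,-0.8],[0.4,-6.1,-7.6,0,0,0,-0.87]]'
python3 -m jog '[[0.4,0,0,0,0,0,0],[0.4,0,0,0,0,0,0]]'
python3 - <<'E'
from h import *
look('pick',(.449,-.123),'w8')
E
```

```text
time: 25.35
ee_pos: [0.6032, 0.0652, 0.0289]
tcp_rot: [-90.0, 0.2, 114.3]
wrist_force: [4.3, -8.8, -5.9]
opening: 0.0285
time: 25.85
ee_pos: [0.6019, 0.0673, 0.2066]
tcp_rot: [-90.1, -0.0, 114.4]
wrist_force: [1.6, -0.1, 1.2]
opening: 0.0511
time: 26.35
ee_pos: [0.4498, -0.1226, 0.205]
tcp_rot: [-90.1, 0.1, 110.0]
wrist_force: [0.3, -1.3, 0.2]
opening: 0.0511
time: 26.55
ee_pos: [0.4507, -0.1224, 0.2052]
tcp_rot: [-90.1, 0.1, 109.9]
wrist_force: [0.7, 0.1, -0.0]
opening: 0.0512
pick (array([ 0.4508, -0.122 ]), array([0.023, 0.099]), 20.2, 0.0163, 2500)
ee [ 0.4507 -0.1224  0.2052] yaw 109.9 op 0.0512 shift units [0.   0.02] to z.004 -8.05 turn units 0.06
```

View pics/w8.png

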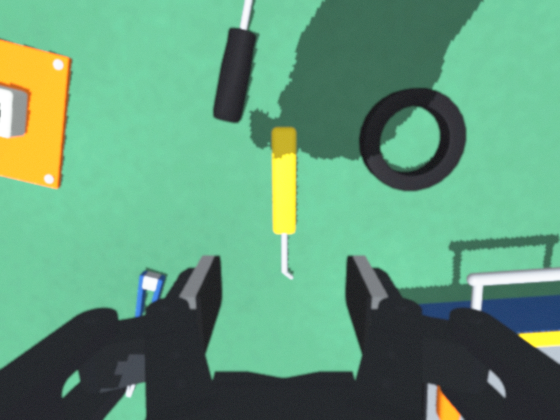

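The pick is at (285,180), aligned with the jaws. The screwdriver (235,75) and tape (412,140) are clear of the fingers. I'll grip the pick.

```bash
python3 -m jog '[[0.4,0,0,-1.6,0,0,0],[0.4,0,0,-3.4,0,0,0],[0.4,0,0,-5.2,0,0,0],[0.4,0,0,-6.8,0,0,0],[0.4,0,0,-7.7,0,0,0]]'
python3 -m jog '[[0.4,0,0,-0.33,0,0,0],[1,0,0,-0.33,0,0,0],[1,0,0,-0.33,0,0,0],[1,0,0,-0.33,0,0,0],[1,0,0,-0.33,0,0,0]]' 50
python3 -m jog '[[1,0,0,0,0,0,0],[1,0,0,1,0,0,0],[1,0,0,3,0,0,0],[1,0,0,5,0,0,0],[1,0,0,7,0,0,0]]'
```

```text
time: 27.1
ee_pos: [0.4501, -0.1199, 0.008]
tcp_rot: [-89.8, -0.1, 110.2]
wrist_force: [-0.4, -0.1, -0.0]
opening: 0.0514
time: 27.6
ee_pos: [0.4521, -0.1218, 0.0047]
tcp_rot: [-90.1, 0.1, 110.0]
wrist_force: [-0.2, 1.4, 6.8]
opening: 0.0205
time: 28.1
ee_pos: [0.4505, -0.1218, 0.1805]
tcp_rot: [-90.0, 0.0, 110.0]
wrist_force: [1.4, -1.0, -0.5]
opening: 0.0202
```

```bash
for i in 1 2; do python3 -m jog '[[1,0.44,1.1,0,0,0,0.1],[1,0.88,2.2,0,0,0,0.2],[1,1.32,3.3,0,0,0,0.3],[1,1.77,4.4,0,0,0,0.4],[1,2.23,5.56,0,0,0,0.43]]'; done
python3 -m jog '[[1,0,0,-1,0,0,0],[1,0,0,-2.3,0,0,0],[1,0,0,-3.6,0,0,0],[1,0,0,-4.5,0,0,0],[1,0,0,-4.8,0,0,0]]'
python3 -m jog '[[1,0,0,-0.4,0,0,0],[1,0,0,-0.8,0,0,0],[1,0,0,-1.1,0,0,0],[1,0,0,-1.17,0,0,0],[1,0,0,-1.17,0,0,0]]'
```

```text
time: 28.6
ee_pos: [0.5071, 0.0183, 0.1787]
tcp_rot: [-90.1, 0.0, 112.2]
wrist_force: [0.5, 0.1, 0.3]
opening: 0.0204
time: 29.1
ee_pos: [0.5628, 0.1573, 0.1787]
tcp_rot: [-90.1, 0.0, 114.3]
wrist_force: [0.1, 0.3, 0.7]
opening: 0.0202
time: 29.6
ee_pos: [0.5612, 0.1559, 0.0558]
tcp_rot: [-89.8, -0.0, 114.3]
wrist_force: [-0.9, -0.3, -0.2]
opening: 0.0206
time: 30.1
ee_pos: [0.5624, 0.1563, 0.0289]
tcp_rot: [-90.0, 0.0, 114.3]
wrist_force: [-0.3, -0.2, -0.7]
opening: 0.0207
```

```bash
python3 -m jog '[[0.67,0,0,0,0,0,0],[0.67,0,0,0,0,0,0],[0.67,0,0,0,0,0,0]]'
python3 -m jog '[[0.67,0,0,0.4,0,0,0],[0.67,0,0,1.4,0,0,0],[0.6,0,0,3,0,0,0],[0.5,0,0,5,0,0,0],[0.4,0,0,7,0,0,0]]'
for i in 1 2; do python3 -m jog '[[0.4,0.3,-1.46,0,0,0,-0.39],[0.4,0.6,-2.92,0,0,0,-0.78],[0.4,0.9,-4.38,0,0,0,-1.17],[0.4,1.2,-5.84,0,0,0,-1.56],[0.4,1.51,-7.3,0,0,0,-1.95]]'; done
python3 -m jog '[[0.4,0,0,0,0,0,0],[0.4,0,0,0,0,0,0]]'
python3 - <<'E'
from h import *
look('tweezers',(.638,-.21),'w9')
E
```

```text
time: 30.4
ee_pos: [0.5626, 0.1563, 0.0292]
tcp_rot: [-90.0, 0.0, 114.3]
wrist_force: [-0.5, -0.0, -0.5]
opening: 0.0283
time: 30.9
ee_pos: [0.5618, 0.1561, 0.2063]
tcp_rot: [-90.0, 0.0, 114.3]
wrist_force: [1.0, 1.8, 0.0]
opening: 0.0511
time: 31.4
ee_pos: [0.6002, -0.0277, 0.2049]
tcp_rot: [-90.1, 0.0, 104.5]
wrist_force: [0.3, -0.6, 0.3]
opening: 0.0513
time: 31.9
ee_pos: [0.6379, -0.2103, 0.2048]
tcp_rot: [-90.1, 0.0, 94.7]
wrist_force: [0.5, -0.6, -0.1]
opening: 0.0514
time: 32.1
ee_pos: [0.6377, -0.2095, 0.204]
tcp_rot: [-90.0, -0.0, 94.7]
wrist_force: [-0.5, -0.1, 0.3]
opening: 0.0511
tweezers (array([ 0.6361, -0.2106]), array([0.023, 0.098]), 4.4, 0.0135, 1129)
ee [ 0.6377 -0.2095  0.204 ] yaw 94.7 op 0.0511 shift units [-0.06 -0.04] to z.004 -8.0 turn units -0.07
```

View pics/w9.png

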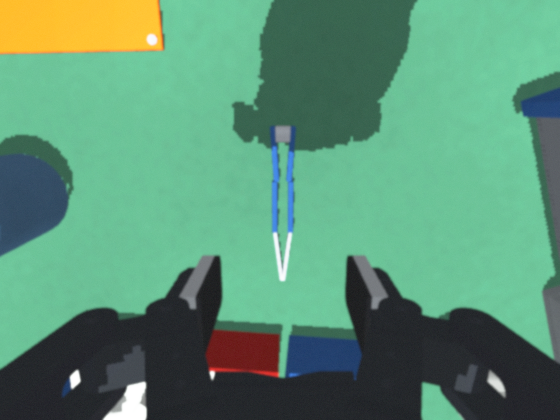

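The tweezers are at (283,180), aligned with the jaws. I'll grip them.

```bash
python3 -m jog '[[0.4,-0.03,-0.04,-1.6,0,0,0],[0.4,-0.03,-0.04,-3.4,0,0,0],[0.4,-0.03,-0.04,-5.2,0,0,0],[0.4,-0.03,-0.04,-6.8,0,0,0],[0.4,-0.03,-0.04,-7.7,0,0,0]]'
python3 -m jog '[[0.4,0,0,-0.34,0,0,0],[1,0,0,-0.34,0,0,0],[1,0,0,-0.34,0,0,0],[1,0,0,-0.34,0,0,0],[1,0,0,-0.34,0,0,0]]' 40
python3 -m jog '[[1,0,0,0,0,0,0],[1,0,0,1,0,0,0],[1,0,0,3,0,0,0],[1,0,0,5,0,0,0],[1,0,0,7,0,0,0]]'
```

```text
time: 32.65
ee_pos: [0.6355, -0.2076, 0.0081]
tcp_rot: [-89.8, -0.1, 94.9]
wrist_force: [-0.3, 0.5, 0.4]
opening: 0.0511
time: 33.15
ee_pos: [0.6383, -0.2099, 0.0052]
tcp_rot: [-90.2, 0.1, 94.8]
wrist_force: [-1.4, 1.1, 6.6]
opening: 0.0188
time: 33.65
ee_pos: [0.6368, -0.2097, 0.1806]
tcp_rot: [-90.1, 0.0, 94.8]
wrist_force: [1.8, -1.3, 0.5]
opening: 0.0185
```

```bash
for i in 1 2 3; do python3 -m jog '[[1,-0.3,1.2,0,0,0,0.26],[1,-0.6,2.4,0,0,0,0.52],[1,-0.9,3.6,0,0,0,0.78],[1,-1.2,4.8,0,0,0,1.04],[1,-1.53,6.06,0,0,0,1.31]]'; done
python3 -m jog '[[1,0,0,-1,0,0,0],[1,0,0,-2.3,0,0,0],[1,0,0,-3.6,0,0,0],[1,0,0,-4.5,0,0,0],[1,0,0,-4.8,0,0,0]]'
python3 -m jog '[[1,0,0,-0.4,0,0,0],[1,0,0,-0.8,0,0,0],[1,0,0,-1.1,0,0,0],[1,0,0,-1.17,0,0,0],[1,0,0,-1.17,0,0,0]]'
```

```text
time: 34.15
ee_pos: [0.5986, -0.0573, 0.1787]
tcp_rot: [-90.1, 0.0, 101.4]
wrist_force: [0.8, 1.4, -0.1]
opening: 0.0185
time: 34.65
ee_pos: [0.5604, 0.0943, 0.1788]
tcp_rot: [-90.1, 0.0, 108.0]
wrist_force: [1.0, 0.5, -0.8]
opening: 0.0187
time: 35.15
ee_pos: [0.5221, 0.2459, 0.1788]
tcp_rot: [-90.1, 0.0, 114.5]
wrist_force: [-0.3, -0.0, -0.4]
opening: 0.019
time: 35.65
ee_pos: [0.5213, 0.2443, 0.0559]
tcp_rot: [-89.8, 0.0, 114.5]
wrist_force: [-0.6, 0.2, -0.4]
opening: 0.0188
time: 36.15
ee_pos: [0.5224, 0.2448, 0.0286]
tcp_rot: [-90.0, -0.0, 114.5]
wrist_force: [-0.1, 0.6, -0.3]
opening: 0.0184
```

```bash
python3 -m jog '[[0.7,0,0,0,0,0,0],[0.7,0,0,0,0,0,0],[0.7,0,0,0,0,0,0]]'
python3 -m jog '[[0.7,0,0,0.4,0,0,0],[0.7,0,0,1.4,0,0,0],[0.7,0,0,3,0,0,0],[0.7,0,0,5,0,0,0],[0.7,0,0,7,0,0,0]]'
python3 -m jog '[[0.7,0.3,-1,1,0,0,0],[0.7,0.6,-2,2,0,0,0],[0.7,0.9,-3,3,0,0,0],[0.7,1.2,-3.6,4,0,0,0],[0.7,1.2,-3.6,4,0,0,0]]'
python3 -m jog '[[0.7,0,0,0,0,0,0],[0.7,0,0,0,0,0,0]]'
python3 - <<'E'
from h import *
o,im,d,x,y,z=lanes('w10')
h=cv2.cvtColor(im,cv2.COLOR_RGB2HSV)
for k,c in (('tweezers',.104),('pick',0),('spatula',-.052),('mirror',-.104)):
    m=(d>0)&(abs(y-c)<.023)&(x>-.05)&(x<.125)&(z>.0235)&(z<.06)
    v=np.stack([x[m],y[m]-c],1).astype(np.float32)
    e=cv2.PCACompute(v,None)[1][0]; hm=m&(x<.05)&(x>-.03)
    print(k,m.sum(),'x',np.percentile(v[:,0],[1,99]).round(3),'handle y',np.median(y[hm]-c).round(4),'ztop',np.percentile(z[hm],[50,95]).round(4),'ang',np.degrees(np.arctan(e[1]/e[0])).round(1))
E
```

```text
time: 36.45
ee_pos: [0.5215, 0.2467, 0.0287]
tcp_rot: [-90.0, -0.2, 114.6]
wrist_force: [-4.2, 9.5, -3.6]
opening: 0.0253
time: 36.95
ee_pos: [0.5221, 0.2444, 0.2063]
tcp_rot: [-90.1, 0.0, 114.5]
wrist_force: [0.6, 0.4, -0.5]
opening: 0.0256
time: 37.45
ee_pos: [0.5536, 0.153, 0.308]
tcp_rot: [-90.4, 0.1, 114.3]
wrist_force: [0.4, 0.4, 0.2]
opening: 0.0255
time: 37.65
ee_pos: [0.552, 0.1551, 0.3029]
tcp_rot: [-90.0, -0.0, 114.5]
wrist_force: [0.3, 0.7, 0.5]
opening: 0.0257
y:z [(-136, 50), (-134, 50), (-132, 50), (-130, 49), (-128, 40), (-126, 22), (-124, 21), (-122, 21), (-120, 21), (-118, 21), (-116, 21), (-114, 21), (-112, 22), (-110, 30), (-108, 35), (-106, 37), (-104, 37), (-102, 37), (-100, 37), (-98, 37), (-96, 37), (-94, 37), (-92, 37), (-90, 37), (-88, 36), (-86, 32), (-84, 22), (-82, 21), (-80, 31), (-78, 31), (-76, 31), (-74, 22), (-72, 21), (-70, 21), (-68, 21), (-66, 21), (-64, 33), (-62, 36), (-60, 37), (-58, 37), (-56, 37), (-54, 37), (-52, 37), (-50, 37), (-48, 37), (-46, 37), (-44, 37), (-42, 34), (-40, 21), (-38, 21), (-36, 21), (-34, 21), (-32, 21), (-30, 21), (-28
[... 520 characters left out ...]
 (76, 28), (78, 31), (80, 31), (82, 22), (84, 21), (86, 21), (88, 33), (90, 34), (92, 34), (94, 32), (96, 22), (98, 21), (100, 25), (102, 31), (104, 34), (106, 34), (108, 33), (110, 21), (112, 21), (114, 21), (116, 21), (118, 21), (120, 21), (122, 21), (124, 21), (126, 21), (128, 21), (130, 45), (132, 50), (134, 50), (136, 50)]
ee [0.552  0.1551 0.3029] [-90.   -0.  114.5] 0.025687485175746972
tweezers 1459 x [-0.043  0.104] handle y -0.0031 ztop [0.033  0.0346] ang 0.5
pick 1872 x [-0.042  0.101] handle y 0.0008 ztop [0.0363 0.0378] ang 0.7
spatula 2150 x [-0.042  0.1  ] handle y 0.0002 ztop [0.0363 0.0378] ang -0.2
mirror 2310 x [-0.044  0.102] handle y 0.0083 ztop [0.0364 0.0378] ang -0.9
```

View pics/w10.png

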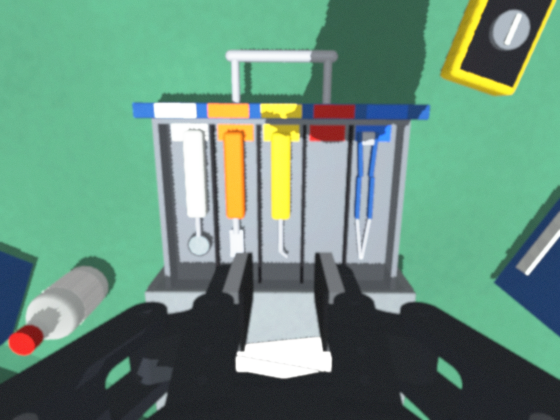

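The picture shows all four instruments flat in their lanes, tips to the back: mirror (196,190), spatula (235,190), pick (281,190) and tweezers (365,190). Lane 2 is empty. Last check: drawer extension, the coupler, and any stray red probe.

Run:
```python
from h import *
o,im,d=shot('wrist','w11'); W=world('wrist',d,o); P=W[...,:2]-L3; x=P@U; y=P@N; z=W[...,2]
q=(d>0)&(abs(y)<.1)&(z>.066)&(z<.078)&(x<-.03)&(x>-.1); print('panel x',np.percentile(x[q],[3,97]).round(4))
o,im,d=shot('top','top12'); W=world('top',d,o); z=W[...,2]; h=cv2.cvtColor(im,cv2.COLOR_RGB2HSV)
m=(z>.018)&(z<.04)&(np.hypot(W[...,0]-.478,W[...,1]+.415)<.1)&(d>0); print('coupler',m.sum(),[np.round(v,4) for v in cv2.minAreaRect(W[m][:,:2].astype(np.float32))],np.median(z[m]))
for c in ('top',):
  for r in bot.regions_of(c,'probe'): print('probe?',r['conf'],r['point'],np.median(W[r['pixels']&(d>0)],0).round(3))
for l in ('tape','cleaner','mug','meter','screwdriver'):
  r=bot.regions_of('top',l)
  if r: print(l,[(v['conf'],np.median(W[v['pixels']&(d>0)],0).round(3)) for v in r[:2]])
```

```text
panel x [-0.0721 -0.058 ]
coupler 455 [array([ 0.4762, -0.4159]), array([0.0401, 0.111 ]), np.float64(5.7271)] 0.028177466478766528
tape [(0.84, array([ 0.375, -0.029,  0.024])), (0.43, array([0.608, 0.069, 0.035]))]
cleaner [(0.68, array([ 0.789, -0.018,  0.087])), (0.36, array([0.586, 0.103, 0.023]))]
mug [(0.74, array([ 0.675, -0.464,  0.042]))]
meter [(0.66, array([0.264, 0.321, 0.037])), (0.5, array([0.587, 0.102, 0.023]))]
screwdriver [(0.75, array([ 0.372, -0.195,  0.023]))]
```

View pics/top12.png

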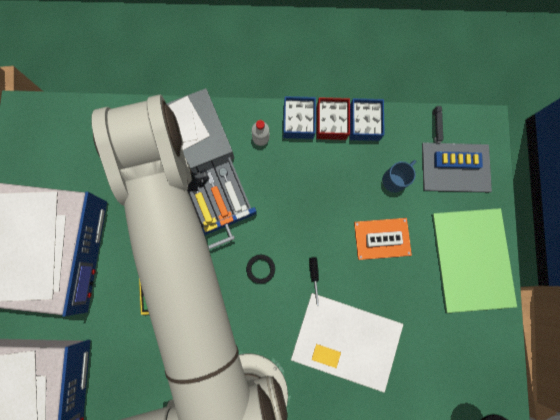

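```bash
python3 -c "
from workcell import bot
print(bot.job_done())"
```

```text
the job is handed in; nothing more can be done
None
```

I handed the job in at about 38 s of robot time. The drawer is out at its stop, the coupler is on the board, and the four instruments on the bench are in their lanes. I saw no probe, so its lane is empty.

- **Drawer:** I pulled it until it met the stop, where the pull force rose to about 80 N. At the last look, the front panel was still within about 2 mm of that position.
- **Coupler:** it lies flat with its sockets up, about 3 mm from the board's centre.
- **Instruments:** tweezers, pick, spatula and mirror all lie flat with tips to the back, about 100 mm behind the lane points. Their handles measure within about 8 mm of the centre lines. The mirror and tweezers sit 6–8 mm and about 6 mm off centre, because I kept the fingers clear of the drawer's side walls.
- **Contacts:** the fingers touched something with about 10 N, most likely a side wall, while releasing the mirror and the tweezers. Both still lay straight and flat afterwards.
- **Bystanders:** the screwdriver, tape, cleaner and mug read the same positions as at the start. The arm hid part of the meter in the last top picture, so its reading came out about 5 cm off. I take that to be the part-hidden view, as the arm never went near it.

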